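Turn the grater and clamp it in the pump-trigger holder

TASK

Turn the box grater in its holder so that its coarse face (large holes, under the red mark) looks to the holder's front, square between the jaws and flat on the plate, and let go of it. Then pump the orange trigger against the black post, without pushing the jaw itself, until the sprung yellow pad holds the grater against the fixed jaw: pressed in about half way, never to its stop, which would dent the grater. Leave the other things alone, and finish still holding the trigger squeezed with the grater gripped.

Things in the scene. Friction and masses are not known exactly. Their poses are not given: they have to be found in the camera images.
- holder: fixed grater holder: steel plate 130 (x) x 385 (y) x 12 mm, the floor of the jaws. Origin on the worktop under the clamp's line; own x to its back (front -x looks at the robot), y along the clamp, z up. At +y the green fixed jaw, 75 high, face at y = 165 mm; the sliding jaw moves toward it (+y); at -y the squeeze handle on a green housing 58 high: black post, behind it the orange trigger
- fixed_jaw_face (a point): centre of the fixed jaw's rubber face, 45 mm above the worktop; the frame is parallel to the holder's
- post_top (a point): centre of the top of the black fixed post, 127 mm above the worktop; post 26 (holder's x) x 16 (y) mm; it does not move
- trigger_top (a point): centre of the top of the orange trigger, 127 mm above the worktop; moves with the trigger, 43 mm to the holder's -y of post_top when let go
- trigger: orange trigger, upright bar 26 (x) x 14 (y) mm, 61 to 127 mm above the worktop (origin not on the bar: use trigger_top). Slides level to the post along the holder's +y. Post and trigger measure 58 mm over their outer faces when let go, 32 mm fully squeezed; pinch both from above, fingers closing along the holder's y
- trigger_travel (a joint): trigger travel (m): 0 let go, 0.026 fully squeezed; its spring resists with 3 N rising to 5.6 N. Squeezed, its pawl catches the teeth (6 mm apart) of the jaw's bar and drives the jaw after up to 6 mm lost motion: 20 to 26 mm a full squeeze. Let back (fully), it slips over the teeth and the jaw stays. Part squeezes work too
- jaw_travel (a joint): travel of the sliding jaw toward the fixed jaw (m), 0 wide open, 0.080 at most. A brake of 9 N keeps it where it is; it has no release. While the pad is out, the space between pad front and fixed jaw face is 0.120 m minus this value
- jaw: green block of the sliding jaw, 60 (x) x 18 (y) x 58 mm, top 72 mm above the worktop; its body origin is not on the block: the block's middle lies 26 mm to the -y of the origin. It carries the pad on two pins. Not to be pushed by the robot
- pad: yellow plate with rubber front, 50 (x) x 8 (y) x 46 mm, upright, 22 to 68 mm above the worktop, on pins and springs in front of the sliding jaw (gap of 14 mm when out); origin 5 mm behind its front, level with the worktop
- pad_front (a point): centre of the pad's front face, 45 mm above the worktop
- pad_travel (a joint): how far the pad is pressed back into the jaw (m): 0 out, 0.014 at its stop. Its springs push with 0.6 N at 0 and 0.6 N more for each mm. Right grip: 0.004 to 0.011 (aim at 0.007); above 0.013 the grater is dented
- grater: loose box grater standing on the holder's base plate between the open jaws, 0.22 kg: steel box 52 (its x) x 64 (its y) mm and 93 mm high with its cap, origin at the centre of its underside, z up. Its -x side is the coarse face with large holes, below a red mark on the black cap's edge; +x fine holes; the sides +y and -y (slots; small holes) are the ones that go between the jaws
- grater_coarse (a point): centre of the grater's coarse face, 44 mm above its underside
- grater_handle (a point): centre of the grater's black handle bar, 123 mm above its underside: bar 16 mm thick (grater's x) x 52 mm long (grater's y) x 14 mm high, on two legs, 20 mm of open space below it. Pinch it from above across its thickness
- cup: small white espresso cup, 62x88x50 mm, a bystander; origin at the centre of its underside
- ramekin: white ramekin, 69 mm across, 38 mm high, a bystander; origin at the centre of its underside
- spice_jar: spice jar with dark cap, 41 mm across, 105 mm high, a bystander; origin at the centre of its underside
There are look-alikes about, which are no part of the job. What is shaped like the grater but pink or purple is not meant.

How it is judged:
By the outcome, as a careful person would: the job done as asked, in the order asked, and still so for the second after the job is handed in, while the arm keeps its last pose, push and grip.
It also fails if it takes over 72 s, if anything falls off the work surface, if the arm or the gripper's body presses on something with over 40 N, if the wrist force passes 120 N, or if a joint passes its speed limit or range.

ROBOT

A 7-joint arm with a two-finger parallel gripper is mounted at the origin on a cart in front of the work surface, level with it; the furniture and walls round the work are solid. World frame = base frame: x ahead of the robot, y to its left, z up, the work surface at z = 0. Lengths are in mm, angles in rad, forces in N, time in s.
With the tool pointing down it reaches from about 400 to 875 mm from the base axis. Payload 4.4 kg.
Tool frame: the origin (TCP) lies at the very end of the fingers, on their centre line; the grasp point (between the pads) lies 19 mm behind it; z points along the fingers, y is the direction in which the jaws open and shut (so a half turn about z gives the same grasp; the last joint's range is limited). The gripper opens to 85 mm and grips with 20 to 120 N. Pads are 22 mm wide; open, the fingers measure 114 mm over their backs; the gripper's body (76 mm by 85 mm) begins 54 mm behind the grasp point. The pads swing forward as they close: fully open they stand 13 mm farther back than shut.
Start: joints at [1.135, 0.628, 0.038, 1.517, -0.027, 0.996, -0.02], TCP at [234.957, -606.064, 231.313] pointing down, gripper open.
Joint ranges: [-3.06, 3.06], [-0.37, 2.12], [-1.25, 1.32], [0.18, 2.47], [-1.1, 4.24], [0.23, 1.98], [-2.94, 2.94]. Speed limits (rad/s): [2.57, 2.57, 3.14, 3.14, 3.14, 3.14, 3.14].

INTERFACE

Orientations are given as [roll, pitch, yaw] about the fixed x, y, z axes, in that order (R = Rz(yaw) Ry(pitch) Rx(roll)).
In Python, from cell import read_state, get_image, finish_job gives the robot as it stands.
- The arm moves only by the tool carry_out, never from a script. Its argument "series" is a list that holds one entry, the list of rows, each a list of 7 numbers: the shift along the tool's x, y, z in cm, then the turn, a rotation vector about the tool's x, y, z in rad, then the finger opening in cm, from 0 to 8.54. In form: [[[x, y, z, wx, wy, wz, grip], ...]]. A call has 1 to 5 rows; each row is the pose to reach, as a shift and turn from the pose commanded when the call began, along the tool's axes at that moment; what a row does not reach only later rows make up. A row lasts 1/12 s, in which the tool goes at most 41.7 mm and 7.16 degrees, less where a joint would pass 70% of its speed; a pose out of reach is approached as far as the arm can. A call with a gripper value outside its range is refused whole. The fingers move at their own pace and stop on an object; the grip force is fixed at half the most. Time passes only in rows, so rows that repeat a pose let the fingers close. It gives the time, the measured TCP pose, the force and the opening at its end, in the units of the state.
- read_state(): the state, without advancing time (a new reading comes with each control period).
- get_image(name): name is "scene" or "top" or "wrist"; returns a dict with "img" (384x512x3 uint8, blue, green, red), "z_map" (384x512 float32, mm along the optical axis (not along the pixel's ray), 0 where there is no reading), "mtx" (3x3 intrinsics, pixels), "T" (4x4, takes a point from camera to world coordinates); the wrist camera has in their place "T_tool_cam" (4x4, takes a point from camera to tool coordinates, whose origin is the TCP and whose axes are the flange's). Camera axes: x right, y down, z forward; pixel columns grow to the right and rows downward; lengths in mm; the calibration is good to about 2 mm. The wrist camera is an equidistant fisheye: a pixel r from the principal point sees the ray r / f radians off the axis. A picture is of the moment at which its call begins: read the wrist's pose just before it.
- finish_job(): hands the job in, once; it reports no verdict.
The state is a dict: "clock": time; "qpos": joint angles; "qd": joint speeds; "tau": joint torques, N m; "eef_pos": TCP position; "tool_rot": TCP orientation; "force": force on the tool from outside, world axes, zero at the start; "torque": the same for the moment, N m; "width": finger opening in mm.
Only numpy, scipy, OpenCV 4.12 (cv2) and the standard library are available. Lean on these libraries where they do the work, as an engineer would, in place of code of your own. Each camera call takes 0.05 s, during which the arm holds its last target.

## Working session

There is one attempt and no reset: what is moved stays moved. The work goes in short steps, Python scripts to look and compute and a tool call to move; the robot and the scene stay as the last step left them, time stands still between calls to the robot, and variables do not carry over. Pictures are saved under pics/ and viewed, and the job is handed in when it is done.

Besides the shell and the picture viewer there is one more tool, called after "Request:" by a JSON object that holds its "fn" and its "kwargs", one argument or row to a line. carry_out: Moves the arm, as the interface text tells. Its arguments: {"type":"object","properties":{"series":{"type":"array","items":{"type":"array","items":{"type":"array","items":{"type":"number"}}}}},"required":["series"]}

```bash
ls; mkdir -p pics; python3 - <<'E'
from cell import *
import cv2
s=read_state();print(s)
for n in["scene","top","wrist"]:
    d=get_image(n);cv2.imwrite(f"pics/{n}0.png",d["img"]);print(n,d["mtx"],d.get("T",d.get("T_tool_cam")))
E
```

```text
pics
{'clock': 0.0, 'qpos': array([ 1.13522743,  0.62932691,  0.03842752,  1.51838884, -0.02699459,
        0.99630148, -0.01998285]), 'qd': array([-0.00016606,  0.00018324,  0.0005667 , -0.00047423,  0.00075359,
       -0.0012453 ,  0.00092103]), 'tau': array([ 1.91343092e-04, -5.63393247e+01,  1.22641157e+00, -1.93440056e+01,
        1.10914363e-02,  1.03286622e-02,  2.04470484e-05]), 'eef_pos': array([ 234.71299781, -605.46108178,  230.39462407]), 'tool_rot': array([-3.13968577e+00,  2.07014532e-05,  3.69800209e-01]), 'force': array([ 0.49767425,  0.70819224, -0.48599101]), 'torque': array([0.0189336 , 0.00051193, 0.03522008]), 'width': 85.22543788793965}
scene [[439.70789583   0.         257.31832358]
 [  0.         439.70789583 182.55678155]
 [  0.           0.           1.        ]] [[ 5.96942301e-01 -3.62232435e-01  7.15854422e-01 -6.31450032e+02]
 [-8.02068062e-01 -2.48738938e-01  5.42969396e-01 -8.79275586e+02]
 [-1.86202578e-02 -8.98285369e-01 -4.39017861e-01  8.20799295e+02]
 [ 0.00000000e+00  0.00000000e+00  0.00000000e+00  1.00000000e+00]]
top [[410.33932306   0.         250.81222971]
 [  0.         410.33932306 190.90577041]
 [  0.           0.           1.        ]] [[-3.02506368e-03 -9.57805834e-01  2.87400128e-01  6.82895736e+01]
 [-9.99979429e-01  1.27185886e-03 -6.28673211e-03 -6.72009948e+00]
 [ 5.65593629e-03 -2.87413234e-01 -9.57789979e-01  1.52865368e+03]
 [ 0.00000000e+00  0.00000000e+00  0.00000000e+00  1.00000000e+00]]
wrist [[297.31863964   0.         255.07960757]
 [  0.         297.31863964 189.53784159]
 [  0.           0.           1.        ]] [[-9.00161087e-04 -9.60650196e-01 -2.77759592e-01  6.97529825e+01]
 [ 9.99999480e-01 -9.97965771e-04  2.10741216e-04 -3.81012941e-01]
 [-4.79643156e-04 -2.77759258e-01  9.60650594e-01 -1.43293748e+02]
 [ 0.00000000e+00  0.00000000e+00  0.00000000e+00  1.00000000e+00]]
```

View pics/scene0.png

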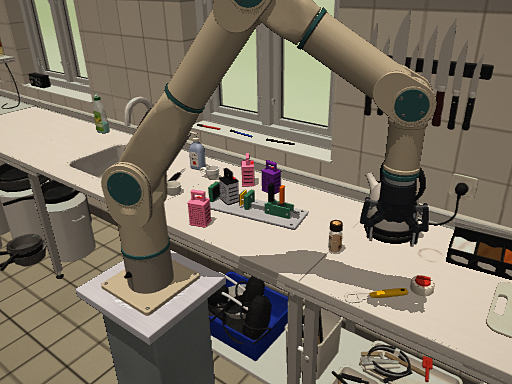

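View pics/top0.png

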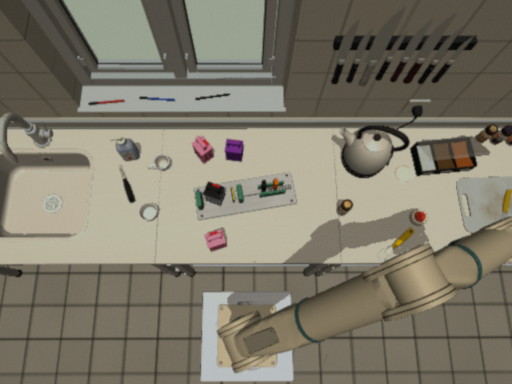

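View pics/wrist0.png

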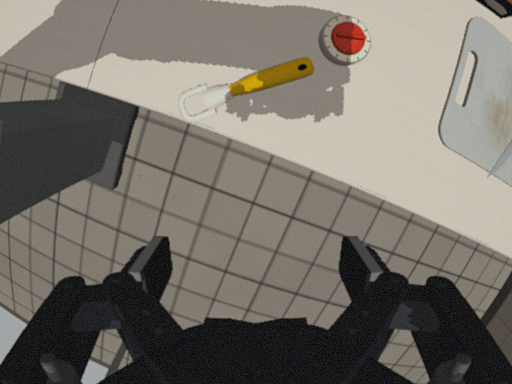

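```bash
cat > h.py <<'E'
import numpy as np,cv2
from cell import *
def cloud(d,T=None):
    K=d["mtx"];z=d["z_map"];T=d["T"] if T is None else T
    v,u=np.mgrid[:384,:512]
    P=np.stack([(u-K[0,2])/K[0,0]*z,(v-K[1,2])/K[1,1]*z,z],-1)@T[:3,:3].T+T[:3,3]
    P[z==0]=np.nan
    return P
E
python3 - <<'E'
from h import *
d=get_image("top");P=cloud(d)
np.savez("top0.npz",img=d["img"],P=P,K=d["mtx"],T=d["T"])
c=d["img"][120:260,130:310];cv2.imwrite("pics/topc.png",cv2.resize(c,(720,560),interpolation=cv2.INTER_CUBIC))
d=get_image("scene");c=d["img"][140:240,150:320];cv2.imwrite("pics/scenec.png",cv2.resize(c,None,fx=4.5,fy=4.5,interpolation=cv2.INTER_CUBIC))
# plate
Z=P[...,2];m=(np.abs(Z-12)<5)
m[:, :185]=0;m[:,305:]=0;m[:160]=0;m[225:]=0
im=d["img"]
print(m.sum(),np.nanmedian(Z[m]))
n,l,st,ce=cv2.connectedComponentsWithStats(m.astype(np.uint8));print(st)
E
```

```text
1924 11.714333817902798
[[     0      0    512    384 194684]
 [   201    160      5      3      6]
 [   207    160      1      1      1]
 [   224    161      1      1      1]
 [   239    160      2      1      2]
 [   253    160      1      1      1]
 [   271    160      1      1      1]
 [   280    160      1      1      1]
 [   294    160      1      1      1]
 [   208    162      2      2      2]
 [   217    163      1      1      1]
 [   285    163      1      1      1]
 [   300    162      1      1      1]
 [   233    165      1      1      1]
 [   236    164      1      1      1]
 [   280    164      1      1      1]
 [   198    167      2      2      2]
 [   207    166      2      2      3]
 [   235    167      1      1      1]
 [   244    166      1      1      1]
 [   297    167      1      1      1]
 [   218    169      2      1      2]
 [   252    168      1      1      1]
 [   256    168      1      1      1]
 [   264    168      1      1      1]
 [   304    169      1      1      1]
 [   193    171      2      2      2]
 [   244    171      1      1      1]
 [   273    
[... 1758 characters left out ...]
      1      1]
 [   250    214      1      1      1]
 [   260    215      1      1      1]
 [   280    215      1      1      1]
 [   232    216      1      1      1]
 [   234    216      1      1      1]
 [   252    217      1      1      1]
 [   303    216      1      1      1]
 [   208    219      1      1      1]
 [   261    219      1      1      1]
 [   270    218      1      1      1]
 [   215    221      1      1      1]
 [   277    220      1      1      1]
 [   204    222      1      1      1]
 [   257    222      1      1      1]
 [   279    222      1      1      1]
 [   285    222      1      1      1]
 [   230    224      1      1      1]
 [   280    224      1      1      1]]
```

View pics/topc.png

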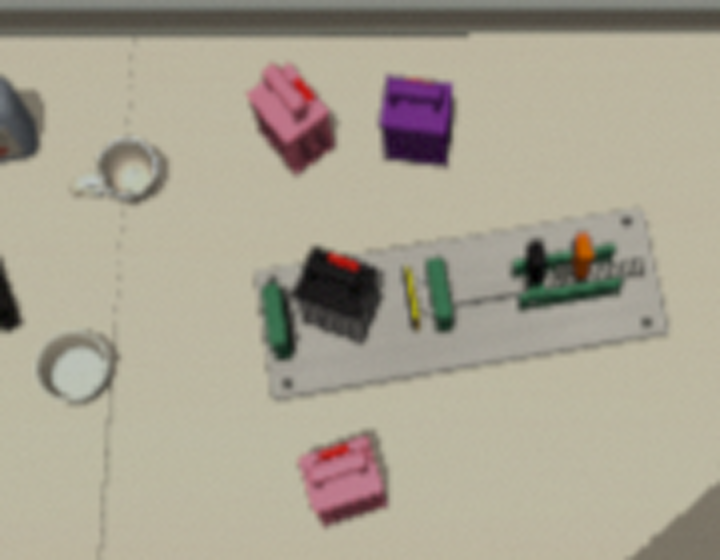

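View pics/scenec.png

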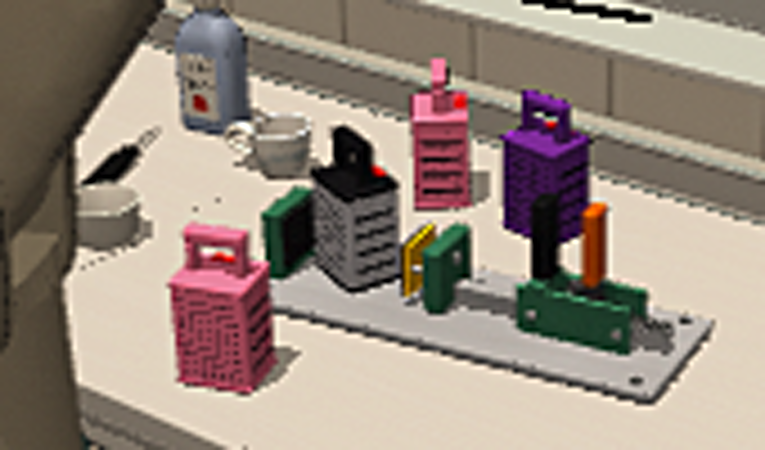

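```bash
cat > coarse.py <<'E'
from h import *
f=np.load("top0.npz");im=f["img"];P=f["P"];Z=P[...,2]
hsv=cv2.cvtColor(im,cv2.COLOR_BGR2HSV)
m=(np.abs(Z-12)<5).astype(np.uint8);n,l,st,ce=cv2.connectedComponentsWithStats(m)
c=l[200,240] if l[200,240] else None
m2=np.zeros_like(m);m2[165:225,188:303]=m[165:225,188:303]
n,l,st,ce=cv2.connectedComponentsWithStats(m2);k=1+np.argmax(st[1:,4]);
xy=P[l==k][:,:2].astype(np.float32);r=cv2.minAreaRect(xy);print("plate",r);print(cv2.boxPoints(r))
def q(name,h0,h1,s0,v0,v1,zr,box=(165,225,188,303)):
    b=np.zeros(Z.shape,bool);b[box[0]:box[1],box[2]:box[3]]=1
    mm=b&(hsv[...,0]>=h0)&(hsv[...,0]<=h1)&(hsv[...,1]>=s0)&(hsv[...,2]>=v0)&(hsv[...,2]<=v1)&(Z>zr[0])&(Z<zr[1])
    p=P[mm];print(name,len(p),p.mean(0) if len(p) else None); return p
q("orange",5,16,150,100,255,(110,140));q("yellow",20,35,120,80,255,(40,80))
q("red",0,4,150,80,255,(20,200));q("redb",170,180,150,80,255,(20,200))
g=q("green",60,90,80,30,255,(50,80))
for lo,hi in((100,300),(-100,100),(-300,-100)):
  pass
print(np.unique((g[:,1]//20*20).astype(int),return_counts=True))
p=q("black",0,180,0,0,45,(120,160));print(p.round(0)[:40])
E
python3 coarse.py
```

```text
plate ((510.9613037109375, 8.334793090820312), (135.65463256835938, 384.3750915527344), 9.864909172058105)
[[ 411.2102   186.06018]
 [ 477.06354 -192.63171]
 [ 610.7124  -169.3906 ]
 [ 544.8591   209.3013 ]]
orange 23 [ 523.41078034 -104.43222842  125.11962196]
yellow 20 [496.22696779  51.58709863  64.12717045]
red 22 [513.48123297 111.41309393 116.88908233]
redb 0 None
green 165 [493.02577585  59.53838462  67.76167992]
(array([-160, -140, -120, -100,  -80,  -60,    0,   20,  160,  180]), array([ 1,  9,  5,  9, 10,  5,  8, 50, 51, 17]))
black 73 [502.71792552  67.58357261 135.27509113]
[[525. -60. 131.]
 [526. -63. 125.]
 [522. -56. 128.]
 [524. -60. 122.]
 [522. -63. 127.]
 [518. -56. 128.]
 [518. -60. 129.]
 [517. -63. 131.]
 [519. -67. 126.]
 [510. 136. 142.]
 [510. 132. 143.]
 [512. 129. 137.]
 [515. -56. 126.]
 [516. -60. 124.]
 [514. -63. 129.]
 [513. -67. 131.]
 [505. 139. 145.]
 [505. 135. 146.]
 [506. 132. 143.]
 [508. 129. 138.]
 [506. 125. 142.]
 [511. -56. 127.]
 [512. -60. 124.]
 [510. -63. 129.]
 [513. -67. 122.]
 [513. -71. 121.]
 [501. 139. 146.]
 [502. 135. 145.]
 [503. 132. 141.]
 [501. 128. 146.]
 [502. 125. 145.]
 [504. 122. 139.]
 [509. -60. 121.]
 [509. -63. 120.]
 [509. -67. 121.]
 [504. 144. 127.]
 [501. 140. 135.]
 [500. 136. 139.]
 [500. 132. 138.]
 [501. 129. 136.]]
```

Request:
{"fn": "carry_out", "kwargs": {
  "series": [
    [[2.9, -2.5, -1.8, 0, 0, 0, 8.5], [5.8, -5, -3.6, 0, 0, 0, 8.5], [8.7, -7.5, -5.4, 0, 0, 0, 8.5], [11.6, -10, -7.2, 0, 0, 0, 8.5], [14.5, -12.6, -9, 0, 0, 0, 8.5]]
  ]
}}

```text
clock: 0.67
eef_pos: [323.6, -437.5, 320.4]
tool_rot: [-3.142, -0.0, 0.37]
force: [1.1, -0.6, 0.3]
width: 84.8
```

Request:
{"fn": "carry_out", "kwargs": {
  "series": [
    [[2.9, -3.0, 0, 0, 0, 0, 8.5], [5.8, -6, 0, 0, 0, 0, 8.5], [8.6, -9, 0, 0, 0, 0, 8.5], [11.4, -12, 0, 0, 0, 0, 8.5], [14.3, -14.8, 0, 0, 0, 0, 8.5]]
  ]
}}

```text
clock: 1.08
eef_pos: [402.9, -247.5, 320.0]
tool_rot: [3.141, -0.0, 0.37]
force: [0.3, 0.2, -0.2]
width: 85.1
```

Request:
{"fn": "carry_out", "kwargs": {
  "series": [
    [[1.6, -3.8, 0, 0, 0, 0, 8.5], [3.2, -7.6, 0, 0, 0, 0, 8.5], [4.8, -11.4, 0, 0, 0, 0, 8.5], [6.4, -15.2, 0, 0, 0, 0, 8.5], [8.0, -19, 0, 0, 0, 0, 8.5]]
  ]
}}

```text
clock: 1.5
eef_pos: [408.4, -41.7, 320.0]
tool_rot: [3.141, -0.001, 0.369]
force: [0.6, -0.5, 0.5]
width: 84.8
```

```bash
python3 -c "
from cell import *
s=read_state();print(s['clock'],s['qpos'],s['eef_pos'],s['tool_rot'])"
```

```text
1.5 [ 0.18085486  0.17442649 -0.17461681  2.00145297  0.03692792  0.96788333
 -1.21338772] [408.40051693 -41.65336702 319.97949883] [ 3.14107423e+00 -5.99157860e-04  3.69497023e-01]
```

Request:
{"fn": "carry_out", "kwargs": {
  "series": [
    [[3, -2.6, 0, 0, 0, -0.12, 8.5], [6, -5.2, 0, 0, 0, -0.24, 8.5], [9, -7.7, 0, 0, 0, -0.36, 8.5], [12, -10.2, 0, 0, 0, -0.48, 8.5], [15.1, -12.8, 0, 0, 0, -0.6, 8.5]]
  ]
}}

```text
clock: 1.92
eef_pos: [503.9, 131.9, 319.9]
tool_rot: [3.141, 0.0, 0.975]
force: [0.7, -0.7, 0.9]
width: 85.0
```

Request:
{"fn": "carry_out", "kwargs": {
  "series": [
    [[0, 0, 0, 0, 0, -0.12, 8.5], [0, 0, 0, 0, 0, -0.24, 8.5], [0, 0, 0, 0, 0, -0.36, 8.5], [0, 0, 0, 0, 0, -0.48, 8.5], [0, 0, 0, 0, 0, -0.6, 8.5]]
  ]
}}

```text
clock: 2.33
eef_pos: [503.3, 130.4, 319.6]
tool_rot: [-3.141, 0.0, 1.576]
force: [0.7, -1.2, 0.2]
width: 84.9
```

```bash
python3 -c "
from h import *
s=read_state();print(s['clock'],s['qpos'],s['eef_pos'],s['tool_rot'])
d=get_image('wrist');cv2.imwrite('pics/w1.png',d['img'])"
```

```text
2.3333 [ 0.04852519  0.37853134 -0.50093411  1.74442007  0.20373456  1.07063508
 -0.51584352] [503.26456224 130.43656563 319.60235607] [-3.14138199e+00  1.67130636e-04  1.57585953e+00]
```

View pics/w1.png

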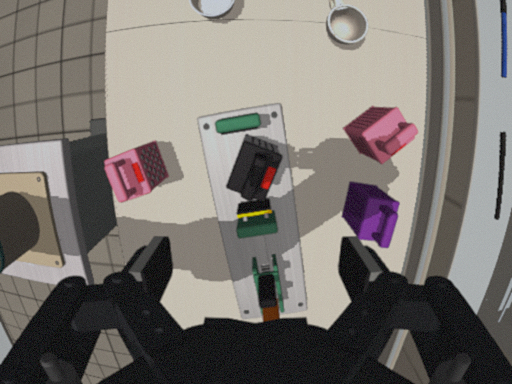

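```bash
cat >> h.py <<'E'
from scipy.spatial.transform import Rotation as R
def grab(fn=None):
    s=read_state();d=get_image("wrist")
    B=np.eye(4);B[:3,:3]=R.from_euler("xyz",s["tool_rot"]).as_matrix();B[:3,3]=s["eef_pos"]
    d["W"]=B@d["T_tool_cam"]
    if fn: np.savez(fn,img=d["img"],z=d.get("z_map"),K=d["mtx"],W=d["W"])
    return s,d
def ray(W,K,uv):
    uv=np.atleast_2d(np.asarray(uv,float));x=(uv-[K[0,2],K[1,2]])/K[0,0];r=np.linalg.norm(x,axis=1)
    s=np.where(r>1e-9,np.sin(r)/np.maximum(r,1e-9),1)
    return np.c_[x*s[:,None],np.cos(r)]@W[:3,:3].T
def onplane(W,K,uv,z):
    d=ray(W,K,uv);t=(z-W[2,3])/d[:,2];return W[:3,3]+d*t[:,None]
def proj(W,K,p):
    q=(np.atleast_2d(p)-W[:3,3])@W[:3,:3];rr=np.hypot(q[:,0],q[:,1]);th=np.arctan2(rr,q[:,2])
    return q[:,:2]/np.maximum(rr,1e-9)[:,None]*(th*K[0,0])[:,None]+[K[0,2],K[1,2]]
def fcloud(W,K,z):
    v,u=np.mgrid[:384,:512];D=ray(np.eye(4),K,np.c_[u.ravel(),v.ravel()])
    P=D/D[:,2:]*z.ravel()[:,None];P=P@W[:3,:3].T+W[:3,3];P[z.ravel()==0]=np.nan
    return P.reshape(384,512,3)
E
python3 - <<'E'
from h import *
s,d=grab("w1.npz");print(s["eef_pos"],d.keys())
c=d["img"][90:330,170:340];cv2.imwrite("pics/w1c.png",cv2.resize(c,None,fx=2.5,fy=2.5,interpolation=cv2.INTER_CUBIC))
K=d["mtx"];W=d["W"];P=fcloud(W,K,d["z_map"]);Z=P[...,2]
hsv=cv2.cvtColor(d["img"],cv2.COLOR_BGR2HSV)
def q(n,box,h0,h1,s0,z0,z1):
    b=np.zeros(Z.shape,bool);b[box[1]:box[3],box[0]:box[2]]=1
    m=b&(hsv[...,0]>=h0)&(hsv[...,0]<=h1)&(hsv[...,1]>=s0)&(Z>z0)&(Z<z1);p=P[m];r=cv2.minAreaRect(p[:,:2].astype(np.float32))
    print(n,len(p),p.mean(0).round(1),r,np.percentile(p[:,2],[5,50,95]).round());return p
q("fixed",(205,105,270,140),60,90,80,65,85)
q("handle",(215,130,295,215),0,180,0,134,155)
q("cap",(215,130,295,215),0,180,0,98,125)
q("red",(255,155,285,195),0,5,150,90,125)
q("jaw",(230,205,285,245),60,90,80,62,80)
q("pad",(230,195,285,225),22,33,120,55,80)
q("orange",(250,290,290,325),4,18,150,110,140)
q("post",(250,260,290,310),0,180,0,118,140)
m=(abs(Z-12)<4).astype(np.uint8);n,l,st,ce=cv2.connectedComponentsWithStats(m);k=1+np.argmax(st[1:,4]);r=cv2.minAreaRect(P[l==k][:,:2].astype(np.float32));print(st[k],r)
E
```

```text
[503.25769744 130.339861   319.55896226] dict_keys(['img', 'z_map', 'mtx', 'T_tool_cam', 'W'])
fixed 566 [479.6 178.4  75.1] ((479.5421142578125, 178.15231323242188), (56.58930587768555, 17.89659309387207), 9.344854354858398) [73. 75. 77.]
handle 640 [501.1 121.7 141.9] ((501.0519104003906, 120.52015686035156), (51.722721099853516, 16.04651641845703), 69.23563385009766) [139. 142. 144.]
cap 1558 [500.5 124.1 105.9] ((500.9996643066406, 120.39547729492188), (65.51614379882812, 53.1173095703125), 69.42778015136719) [104. 106. 108.]
red 183 [518.  113.4 107.4] ((517.6859130859375, 113.044921875), (29.668529510498047, 10.877432823181152), 66.86070251464844) [106. 107. 109.]
jaw 463 [505.1  29.4  71.3] ((502.71392822265625, 38.63730239868164), (56.64213943481445, 36.95851516723633), 10.39021110534668) [64. 72. 74.]
pad 140 [501.   52.2  68.6] ((501.2099914550781, 52.75897979736328), (48.721500396728516, 7.333838939666748), 11.08453369140625) [67. 69. 70.]
orange 71 [526.3 -97.1 116.1] ((523.6065063476562, -78.02064514160156), (21.423080444335938, 46.298675537109375), 8.43019962310791) [111. 117. 121.]
post 213 [519.8 -59.4 125.4] ((520.28759765625, -61.563026428222656), (26.851167678833008, 15.425551414489746), 8.854568481445312) [119. 127. 129.]
[  197   103   110   216 10195] ((508.0645751953125, 6.5132598876953125), (131.7206573486328, 385.8858642578125), 9.821063041687012)
```

View pics/w1c.png

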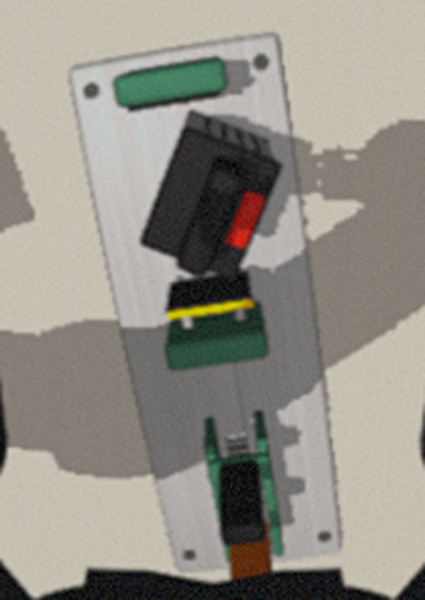

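Request:
{"fn": "carry_out", "kwargs": {
  "series": [
    [[0, 0, 0, 0, 0, -0.12, 8.5], [0, 0, 0, 0, 0, -0.24, 8.5], [0, 0, 0, 0, 0, -0.36, 8.5], [0, 0, 0, 0, 0, -0.48, 8.5], [0, 0, 0, 0, 0, -0.6, 8.5]]
  ]
}}

```text
clock: 2.85
eef_pos: [503.3, 130.3, 319.7]
tool_rot: [-3.142, 0.0, 2.172]
force: [0.6, -0.1, -0.7]
width: 85.3
```

Request:
{"fn": "carry_out", "kwargs": {
  "series": [
    [[0, 0, 0, 0, 0, -0.12, 8.5], [0, 0, 0, 0, 0, -0.24, 8.5], [0, 0, 0, 0, 0, -0.36, 8.5], [0, 0, 0, 0, 0, -0.48, 8.5], [0, 0, 0, 0, 0, -0.6, 8.5]]
  ]
}}

```text
clock: 3.27
eef_pos: [503.3, 130.2, 319.7]
tool_rot: [-3.141, 0.0, 2.772]
force: [-0.6, 1.2, 0.0]
width: 84.9
```

Request:
{"fn": "carry_out", "kwargs": {
  "series": [
    [[0, 0, 0, 0, 0, -0.12, 8.5], [0, 0, 0, 0, 0, -0.24, 8.5], [0, 0, 0, 0, 0, -0.36, 8.5], [0, 0, 0, 0, 0, -0.48, 8.5], [0, 0, 0, 0, 0, -0.6, 8.5]]
  ]
}}

```text
clock: 3.68
eef_pos: [503.3, 130.2, 319.7]
tool_rot: [-3.141, -0.0, -2.912]
force: [-0.8, 0.2, -0.4]
width: 84.8
```

Request:
{"fn": "carry_out", "kwargs": {
  "series": [
    [[0, 0, 0, 0, 0, -0.12, 8.5], [0, 0, 0, 0, 0, -0.24, 8.5], [0, 0, 0, 0, 0, -0.36, 8.5], [0, 0, 0, 0, 0, -0.48, 8.5], [0, 0, 0, 0, 0, -0.6, 8.5]]
  ]
}}

```text
clock: 4.1
eef_pos: [503.3, 130.1, 319.6]
tool_rot: [-3.141, -0.001, -2.312]
force: [-1.1, 0.7, -0.9]
width: 85.0
```

Request:
{"fn": "carry_out", "kwargs": {
  "series": [
    [[0, 0, 0, 0, 0, -0.12, 8.5], [0, 0, 0, 0, 0, -0.24, 8.5], [0, 0, 0, 0, 0, -0.375, 8.5], [0, 0, 0, 0, 0, -0.375, 8.5], [0, 0, 0, 0, 0, -0.375, 8.5]]
  ]
}}

```text
clock: 4.52
eef_pos: [503.3, 130.2, 319.5]
tool_rot: [3.141, -0.0, -1.944]
force: [0.2, 0.8, 0.4]
width: 84.8
```

```bash
cat > goto.py <<'E'
import sys
from h import *
# target x y z yaw -> tool shift cm + turn
x,y,z,yaw=map(float,sys.argv[1:5]);s=read_state()
M=R.from_euler("xyz",s["tool_rot"])
print(s["clock"],s["qpos"].round(2),s["eef_pos"].round(1),s["tool_rot"].round(3),s["force"].round(1),s["width"])
T=R.from_euler("xyz",[np.pi,0,yaw])
print("shift cm",(M.inv().apply(np.array([x,y,z])-s["eef_pos"])/10).round(2),"turn",(M.inv()*T).as_rotvec().round(3))
E
python3 goto.py 501.1 120.5 240 4.351
```

```text
4.5167 [ 0.44  0.57 -1.19  1.73  0.56  1.23  1.88] [503.3 130.2 319.5] [ 3.141 -0.    -1.944] [0.2 0.8 0.4] 84.81845845551773
shift cm [ 0.98 -0.15  7.95] turn [ 0.    -0.    -0.011]
```

Request:
{"fn": "carry_out", "kwargs": {
  "series": [
    [[0.5, -0.1, 3, 0, 0, -0.011, 8.5], [1.0, -0.15, 6, 0, 0, -0.011, 8.5], [1.0, -0.15, 9, 0, 0, -0.011, 8.5], [1.0, -0.15, 11, 0, 0, -0.011, 8.5], [1.0, -0.15, 11, 0, 0, -0.011, 8.5]]
  ]
}}

```text
clock: 4.93
eef_pos: [498.9, 118.6, 206.1]
tool_rot: [3.136, -0.005, -1.932]
force: [-0.5, -1.0, 0.1]
width: 85.0
```

```bash
cat > look.py <<'E'
import sys
from h import *
s,d=grab("w2.npz");print(s["eef_pos"].round(1),s["qpos"].round(2))
K=d["mtx"];W=d["W"];P=fcloud(W,K,d["z_map"]);Z=P[...,2]
cv2.imwrite(sys.argv[1],d["img"])
m=(Z>136)&(Z<150)&(np.hypot(P[...,0]-501,P[...,1]-120)<45)
p=P[m];print(len(p),p.mean(0),cv2.minAreaRect(p[:,:2].astype(np.float32)))
E
python3 look.py pics/w2.png; python3 goto.py 501.1 120.5 116 4.351
```

```text
[498.9 118.6 206.1] [ 0.39  0.69 -1.08  1.9   0.72  1.01  1.77]
1392 [499.51501074 118.30616632 141.94835429] ((500.2027893066406, 119.6325912475586), (51.74728012084961, 15.693540573120117), 69.75468444824219)
4.9833 [ 0.39  0.68 -1.08  1.9   0.71  1.02  1.77] [500.1 119.8 208.4] [ 3.139e+00 -3.000e-03 -1.931e+00] [1.4 0.4 0.2] 85.0234108122183
shift cm [-0.12 -0.09  9.24] turn [ 0.003 -0.003  0.002]
```

View pics/w2.png

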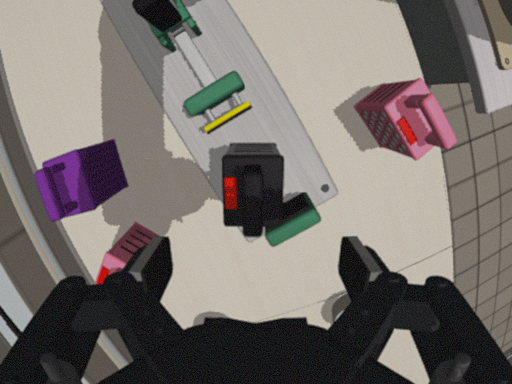

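Request:
{"fn": "carry_out", "kwargs": {
  "series": [
    [[0, -0.05, 3, 0, 0, 0, 8.5], [0, -0.05, 6, 0, 0, 0, 8.5], [0, -0.05, 8, 0, 0, 0, 8.5], [0, -0.05, 9, 0, 0, 0, 8.5], [0, -0.05, 9.1, 0, 0, 0, 8.5]]
  ]
}}

```text
clock: 5.4
eef_pos: [501.7, 120.4, 118.5]
tool_rot: [3.141, -0.001, -1.929]
force: [-0.5, 0.6, 0.3]
width: 85.1
```

Request:
{"fn": "carry_out", "kwargs": {
  "series": [
    [[0, 0, 0, 0, 0, 0, 5], [0, 0, 0, 0, 0, 0, 3], [0, 0, 0, 0, 0, 0, 1.5], [0, 0, 0, 0, 0, 0, 1], [0, 0, 0, 0, 0, 0, 1]]
  ]
}}

```text
clock: 5.82
eef_pos: [502.2, 120.4, 119.5]
tool_rot: [-3.14, 0.001, -1.928]
force: [-0.2, -0.4, 0.2]
width: 25.0
```

Request:
{"fn": "carry_out", "kwargs": {
  "series": [
    [[0, 0, 0, 0, 0, 0, 1], [0, 0, 0, 0, 0, 0, 1], [0, 0, 0, 0, 0, 0, 1], [0, 0, 0, 0, 0, 0, 1], [0, 0, 0, 0, 0, 0, 1]]
  ]
}}

```text
clock: 6.23
eef_pos: [501.8, 120.5, 119.4]
tool_rot: [-3.141, 0.0, -1.928]
force: [-1.1, -0.5, 5.9]
width: 14.7
```

```bash
python3 goto.py 501.1 120.5 116 4.351
```

```text
6.2333 [ 0.31  0.79 -0.96  1.98  0.88  0.86  1.64] [501.8 120.5 119.4] [-3.141  0.    -1.928] [-1.1 -0.5  5.9] 14.683181327511303
shift cm [0.02 0.07 0.34] turn [-0.001  0.     0.005]
```

Request:
{"fn": "carry_out", "kwargs": {
  "series": [
    [[0, 0, -1.5, 0, 0, 0, 1], [0, 0, -4, 0, 0, 0, 1], [0, 0, -7, 0, 0, 0, 1], [0, 0, -10, 0, 0, 0, 1], [0, 0, -10.5, 0, 0, 0, 1]]
  ]
}}

```text
clock: 6.65
eef_pos: [503.4, 122.0, 227.7]
tool_rot: [-3.137, 0.004, -1.927]
force: [1.5, 0.9, -2.6]
width: 14.5
```

```bash
python3 goto.py 487 134 225 1.742; python3 -c "
from h import *
s,d=grab();cv2.imwrite('pics/w3.png',d['img']);d=get_image('scene');cv2.imwrite('pics/s3.png',cv2.resize(d['img'][110:250,130:330],None,fx=3.5,fy=3.5))"
```

```text
6.65 [ 0.4   0.66 -1.1   1.87  0.69  1.04  1.79] [503.4 122.  227.7] [-3.137  0.004 -1.927] [ 1.5  0.9 -2.6] 14.46257203604829
shift cm [-0.55  1.96  0.26] turn [0.004 0.008 2.614]
```

View pics/s3.png

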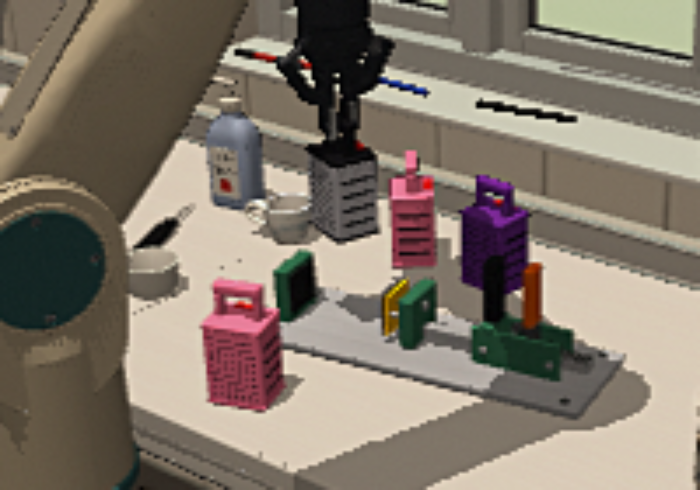

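Request:
{"fn": "carry_out", "kwargs": {
  "series": [
    [[0, 0, 0, 0, 0, 0.1, 1], [0, 0, 0, 0, 0, 0.2, 1], [0, 0, 0, 0, 0, 0.32, 1], [0, 0, 0, 0, 0, 0.44, 1], [0, 0, 0, 0, 0, 0.56, 1]]
  ]
}}

```text
clock: 7.17
eef_pos: [500.4, 119.3, 221.5]
tool_rot: [3.14, -0.004, -2.494]
force: [-0.5, -0.1, -3.0]
width: 14.8
```

Request:
{"fn": "carry_out", "kwargs": {
  "series": [
    [[0, 0, 0, 0, 0, 0.12, 1], [0, 0, 0, 0, 0, 0.24, 1], [0, 0, 0, 0, 0, 0.36, 1], [0, 0, 0, 0, 0, 0.48, 1], [0, 0, 0, 0, 0, 0.6, 1]]
  ]
}}

```text
clock: 7.58
eef_pos: [500.3, 119.3, 221.6]
tool_rot: [-3.14, -0.004, -3.094]
force: [0.3, 0.6, -3.6]
width: 14.6
```

Request:
{"fn": "carry_out", "kwargs": {
  "series": [
    [[0, 0, 0, 0, 0, 0.12, 1], [0, 0, 0, 0, 0, 0.24, 1], [0, 0, 0, 0, 0, 0.36, 1], [0, 0, 0, 0, 0, 0.48, 1], [0, 0, 0, 0, 0, 0.6, 1]]
  ]
}}

```text
clock: 8.0
eef_pos: [500.2, 119.3, 221.5]
tool_rot: [-3.138, -0.002, 2.59]
force: [0.1, 0.5, -1.8]
width: 14.7
```

Request:
{"fn": "carry_out", "kwargs": {
  "series": [
    [[0, 0, 0, 0, 0, 0.12, 1], [0, 0, 0, 0, 0, 0.24, 1], [0, 0, 0, 0, 0, 0.36, 1], [0, 0, 0, 0, 0, 0.48, 1], [0, 0, 0, 0, 0, 0.6, 1]]
  ]
}}

```text
clock: 8.42
eef_pos: [500.2, 119.3, 221.6]
tool_rot: [-3.137, 0.0, 1.989]
force: [-0.7, 0.6, -3.2]
width: 14.5
```

Request:
{"fn": "carry_out", "kwargs": {
  "series": [
    [[0, 0, 0, 0, 0, 0.1, 1], [0, 0, 0, 0, 0, 0.2, 1], [0, 0, 0, 0, 0, 0.25, 1], [0, 0, 0, 0, 0, 0.25, 1], [0, 0, 0, 0, 0, 0.25, 1]]
  ]
}}

```text
clock: 8.83
eef_pos: [500.6, 119.8, 222.2]
tool_rot: [-3.138, 0.001, 1.747]
force: [0.5, 0.2, -2.6]
width: 15.2
```

```bash
python3 goto.py 487 134 225 1.742; python3 -c "
from h import *
s,d=grab('w4.npz');cv2.imwrite('pics/w4.png',d['img'])"
```

```text
8.8333 [-0.02  0.47 -0.38  1.89  0.23  0.83 -0.35] [500.6 119.8 222.2] [-3.138e+00  1.000e-03  1.747e+00] [ 0.5  0.2 -2.6] 15.15041305073537
shift cm [ 1.64 -1.09 -0.28] turn [-0.003  0.001  0.005]
```

View pics/w4.png

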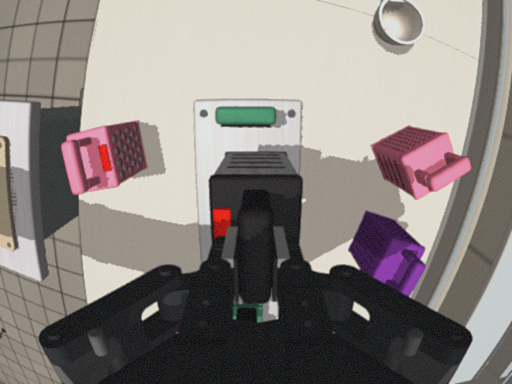

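```bash
cat > meas.py <<'E'
from h import *
import sys
f=np.load(sys.argv[1]);im=f["img"];W=f["W"];K=f["K"];P=fcloud(W,K,f["z"]);Z=P[...,2]
a=.1714;hx=np.array([np.cos(a),np.sin(a)]);hy=np.array([-np.sin(a),np.cos(a)])
u=P[...,:2]@hx;v=P[...,:2]@hy
hsv=cv2.cvtColor(im,cv2.COLOR_BGR2HSV)
g=(hsv[...,0]>60)&(hsv[...,0]<90)&(hsv[...,1]>80)
def rep(n,m):
    if m.sum()<5: print(n,"few");return
    r=cv2.minAreaRect(P[m][:,:2].astype(np.float32));
    print(n,m.sum(),"u",np.percentile(u[m],[1,50,99]).round(1),"v",np.percentile(v[m],[1,50,99]).round(1),"z",np.median(Z[m]).round(1),"rect ang",round(r[2],2),np.round(r[1],1))
rep("fixed top",g&(abs(Z-75)<4)&(v>200)&(v<320))
pl=(abs(Z-12)<4).astype(np.uint8);n,l,st,ce=cv2.connectedComponentsWithStats(pl);k=1+np.argmax(st[1:,4]);rep("plate",l==k)
for n,z0,z1 in [x.split(",") for x in sys.argv[2:]]:
    rep(n,(Z>float(z0))&(Z<float(z1))&(abs(u-np.array([500,120])@hx)<60)&(v>-10)&(v<260)&(hsv[...,1]<400))
print("handle/ref pts: fixedface est v", np.array([481.1,169.3])@hy, "line u",np.array([487.2,133.8])@hx)
E
python3 meas.py w1.npz ; python3 meas.py w4.npz cap,204,216 all,150,270
```

```text
fixed top few
plate 10195 u [438.4 493.5 565.9] v [-265.5  -56.2  110.4] z 12.7 rect ang 9.82 [131.7 385.9]
handle/ref pts: fixedface est v 84.76185901078553 line u 502.8822278056284
fixed top few
plate 6195 u [438.2 477.4 565.8] v [-87.8  64.  111.3] z 12.7 rect ang 9.64 [130.7 215.6]
cap 4105 u [486.9 512.6 538.7] v [30.2 53.5 65.7] z 208.4 rect ang 10.33 [53.3 41.9]
all 11967 u [486.8 512.8 538.9] v [12.2 45.1 65.7] z 237.3 rect ang 63.09 [63.6 65.5]
handle/ref pts: fixedface est v 84.76185901078553 line u 502.8822278056284
```

```bash
sed -i 's/(v>200)&(v<320)/(v>70)\&(v<130)/' meas.py; python3 meas.py w1.npz |grep fixed; python3 meas.py w4.npz|grep fixed;python3 - <<'E'
import numpy as np
a=.1714;hx=np.array([np.cos(a),np.sin(a)]);hy=np.array([-np.sin(a),np.cos(a)])
print(hx*503.6+hy*47.8)
E
python3 goto.py 488.1 133 180 1.742
```

```text
fixed top 560 u [474.9 503.  530.2] v [ 85.3  94.  102.3] z 75.3 rect ang 9.44 [56.6 17.6]
handle/ref pts: fixedface est v 84.76185901078553 line u 502.8822278056284
fixed top 942 u [474.9 502.8 530.4] v [ 86.3  94.2 101.3] z 75.4 rect ang 8.37 [58.  16.6]
handle/ref pts: fixedface est v 84.76185901078553 line u 502.8822278056284
[488.06785825 132.99460796]
8.8833 [-0.02  0.47 -0.38  1.89  0.23  0.83 -0.35] [500.8 119.9 222.5] [-3.139e+00  1.000e-03  1.747e+00] [ 0.3  0.8 -2.7] 14.99448166924207
shift cm [ 1.51 -1.01  4.25] turn [-0.003  0.001  0.005]
```

Request:
{"fn": "carry_out", "kwargs": {
  "series": [
    [[0.7, -0.5, 0, -0.003, 0, 0.005, 1], [1.4, -1, 0, -0.003, 0, 0.005, 1], [1.4, -1.0, 2, -0.003, 0, 0.005, 1], [1.4, -1, 4, -0.003, 0, 0.005, 1], [1.4, -1, 5, -0.003, 0, 0.005, 1]]
  ]
}}

```text
clock: 9.3
eef_pos: [487.4, 132.8, 172.2]
tool_rot: [3.141, 0.0, 1.742]
force: [-0.1, 0.4, -3.4]
width: 14.9
```

```bash
python3 -c "
from h import *
s,d=grab('w5.npz');cv2.imwrite('pics/w5.png',d['img'])";python3 meas.py w5.npz cap,145,165 all,90,270; python3 goto.py 488.2 132 119.4 1.742; 
```

```text
fixed top 1452 u [474.4 502.1 530.5] v [ 86.3  94.8 102.8] z 75.4 rect ang 9.74 [58.1 16.7]
plate 6085 u [438.1 501.1 566.3] v [-50.2  68.9 111.7] z 12.6 rect ang 9.57 [130.9 171.2]
cap 4285 u [476.2 502.1 528. ] v [45.3 69.3 80.8] z 158.4 rect ang 9.56 [53.2 41.6]
all 41759 u [455.  504.5 560. ] v [33.  59.2 80.5] z 242.5 rect ang 9.47 [113.6  58. ]
handle/ref pts: fixedface est v 84.76185901078553 line u 502.8822278056284
9.35 [-0.08  0.53 -0.35  1.97  0.28  0.69 -0.43] [486.8 132.3 171. ] [-3.139  0.     1.742] [-1.6 -0.2 -3.8] 14.534247491254334
shift cm [-0.05  0.14  5.16] turn [-0.002  0.     0.   ]
```

View pics/w5.png

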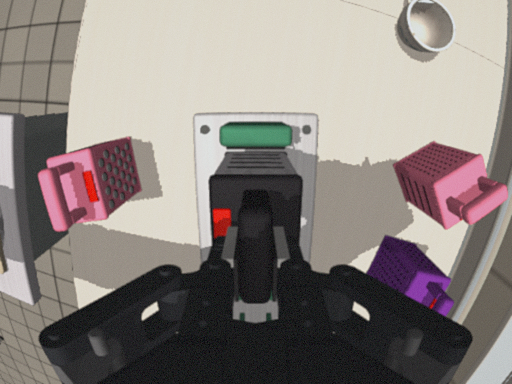

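Request:
{"fn": "carry_out", "kwargs": {
  "series": [
    [[-0.1, 0.05, 2, -0.002, 0, 0, 1], [-0.1, 0.05, 3.5, -0.002, 0, 0, 1], [-0.1, 0.05, 4.4, -0.002, 0, 0, 1], [-0.1, 0.05, 4.7, -0.002, 0, 0, 1], [-0.1, 0.05, 4.8, -0.002, 0, 0, 1]]
  ]
}}

```text
clock: 9.77
eef_pos: [490.0, 131.8, 125.7]
tool_rot: [3.137, -0.0, 1.741]
force: [-0.5, 0.2, -3.2]
width: 15.1
```

Request:
{"fn": "carry_out", "kwargs": {
  "series": [
    [[0, 0, 0.1, 0, 0, 0, 1], [0, 0, 0.2, 0, 0, 0, 1], [0, 0, 0.3, 0, 0, 0, 1], [0, 0, 0.3, 0, 0, 0, 1]]
  ]
}}

```text
clock: 10.1
eef_pos: [490.4, 131.6, 123.1]
tool_rot: [3.136, -0.0, 1.741]
force: [-1.2, -0.0, -3.2]
width: 14.7
```

Request:
{"fn": "carry_out", "kwargs": {
  "series": [
    [[0, 0, 0.1, 0, 0, 0, 1], [0, 0, 0.2, 0, 0, 0, 1], [0, 0, 0.2, 0, 0, 0, 1]]
  ]
}}

```text
clock: 10.35
eef_pos: [490.1, 131.5, 120.6]
tool_rot: [3.137, 0.0, 1.741]
force: [0.0, 0.5, -2.2]
width: 14.7
```

```bash
python3 goto.py 488.2 132 119.4 1.742; 
```

```text
10.35 [-0.11  0.61 -0.31  2.01  0.33  0.56 -0.47] [490.1 131.5 120.6] [3.137 0.    1.741] [ 0.   0.5 -2.2] 14.694329243431104
shift cm [ 0.08 -0.18  0.12] turn [ 0.005  0.    -0.001]
```

Request:
{"fn": "carry_out", "kwargs": {
  "series": [
    [[0, -0.1, 0, 0.004, 0, 0, 1], [0.0, -0.18, 0, 0.004, 0, 0, 1], [0.0, -0.18, 0.1, 0.004, 0, 0, 1], [0, -0.18, 0.15, 0.004, 0, 0, 1], [0, -0.18, 0.15, 0.004, 0, 0, 1]]
  ]
}}

```text
clock: 10.77
eef_pos: [488.6, 131.3, 119.4]
tool_rot: [3.14, 0.0, 1.741]
force: [-0.0, -0.6, 0.6]
width: 14.8
```

```bash
python3 goto.py 488.2 132 119.4 1.742; python3 -c "
from h import *
s,d=grab('w6.npz')";python3 meas.py w6.npz cap,98,114;
```

```text
10.7667 [-0.11  0.61 -0.31  2.02  0.33  0.56 -0.47] [488.6 131.3 119.4] [3.14  0.    1.741] [-0.  -0.6  0.6] 14.842774594256378
shift cm [ 0.08 -0.03  0.  ] turn [ 0.001  0.    -0.001]
fixed top 2443 u [474.4 502.5 530.5] v [ 85.6  94.7 103.2] z 75.3 rect ang 9.61 [58.1 18. ]
plate 9075 u [438.5 493.2 566. ] v [-33.6  62.7 111.5] z 12.6 rect ang 9.59 [130.6 152.3]
cap 4153 u [477.1 502.5 528.9] v [43.6 67.2 79.2] z 105.7 rect ang 10.2 [53.3 41.9]
handle/ref pts: fixedface est v 84.76185901078553 line u 502.8822278056284
```

Request:
{"fn": "carry_out", "kwargs": {
  "series": [
    [[0.1, 0, 0, 0, 0, 0, 1], [0.2, 0, 0, 0, 0, 0, 1], [0.3, 0, 0, 0, 0, 0, 1], [0.3, 0, 0, 0, 0, 0, 1], [0.3, 0, 0, 0, 0, 0, 1]]
  ]
}}

```text
clock: 11.23
eef_pos: [488.4, 134.1, 119.5]
tool_rot: [3.139, 0.0, 1.741]
force: [1.3, -2.9, 3.7]
width: 15.0
```

Request:
{"fn": "carry_out", "kwargs": {
  "series": [
    [[0, 0, 0, 0, 0, 0, 2.5], [0, 0, 0, 0, 0, 0, 3.5], [0, 0, 0, 0, 0, 0, 5], [0, 0, 0, 0, 0, 0, 6], [0, 0, 0, 0, 0, 0, 6]]
  ]
}}

```text
clock: 11.65
eef_pos: [487.8, 134.5, 119.1]
tool_rot: [3.141, -0.0, 1.741]
force: [-0.1, 0.2, 0.1]
width: 59.9
```

Request:
{"fn": "carry_out", "kwargs": {
  "series": [
    [[0, 0, -2, 0, 0, 0, 6], [0, 0, -5, 0, 0, 0, 6], [0, 0, -8.5, 0, 0, 0, 6], [0, 0, -12, 0, 0, 0, 6], [0, 0, -12, 0, 0, 0, 6]]
  ]
}}

```text
clock: 12.07
eef_pos: [491.3, 136.1, 245.2]
tool_rot: [3.129, -0.002, 1.741]
force: [0.7, 0.3, -0.4]
width: 60.0
```

```bash
python3 -c "
from h import *
s,d=grab('w7.npz');cv2.imwrite('pics/w7.png',d['img'])";python3 meas.py w7.npz cap,98,114;
```

```text
fixed top 896 u [474.8 502.4 530.8] v [ 85.9  94.7 103.1] z 75.4 rect ang 9.48 [57.3 18.5]
plate 11194 u [438.2 494.3 565.7] v [-200.   -30.4  110.3] z 12.7 rect ang 9.77 [130.9 321.7]
cap 2397 u [478.1 503.4 530. ] v [18.9 55.1 82.3] z 105.7 rect ang 9.67 [53.3 64.6]
handle/ref pts: fixedface est v 84.76185901078553 line u 502.8822278056284
```

View pics/w7.png

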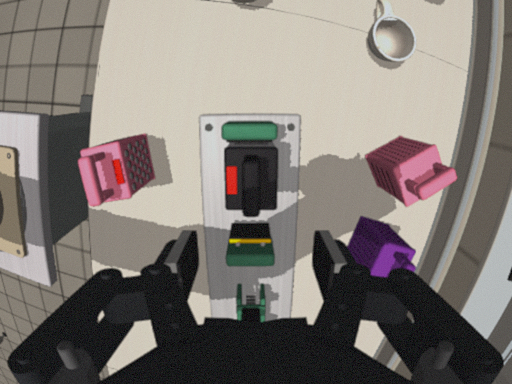

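```bash
python3 goto.py 523.9 -82.3 240 0.1714; python3 - <<'E'
from h import *
f=np.load("w7.npz");P=fcloud(f["W"],f["K"],f["z"]);Z=P[...,2];hsv=cv2.cvtColor(f["img"],cv2.COLOR_BGR2HSV)
a=.1714;u=P[...,:2]@[np.cos(a),np.sin(a)];v=P[...,:2]@[-np.sin(a),np.cos(a)]
y=(hsv[...,0]>20)&(hsv[...,0]<35)&(hsv[...,1]>120)&(abs(u-502)<40)&(Z>55)&(Z<75)
g=(hsv[...,0]>60)&(hsv[...,0]<90)&(hsv[...,1]>80)&(Z>66)&(Z<76)&(v<0)&(abs(u-502)<40)
for m in(y,g): print(m.sum(),np.percentile(v[m],[2,50,98]),np.percentile(u[m],[2,50,98]),np.median(Z[m]))
E
```

```text
12.1167 [-0.04  0.43 -0.4   1.89  0.22  0.85 -0.38] [490.  135.3 242.5] [ 3.133e+00 -1.000e-03  1.741e+00] [-0.4 -0.2 -1.3] 59.661868804327106
shift cm [-22.01  -0.34   0.23] turn [ 0.006 -0.008  1.569]
168 [-36.74698213 -33.57220481 -30.38447269] [478.59881639 499.50359316 525.13067158] 68.70795766813265
624 [-67.18489026 -57.16912623 -51.01079827] [475.46446297 502.23750092 529.03931895] 72.24546577852706
```

Request:
{"fn": "carry_out", "kwargs": {
  "series": [
    [[-2, 0, 0, 0.001, -0.001, 0.12, 8.5], [-5, 0, 0, 0.002, -0.002, 0.24, 8.5], [-8.5, -0.1, 0, 0.003, -0.003, 0.36, 8.5], [-12, -0.2, 0, 0.004, -0.004, 0.48, 8.5], [-16, -0.3, 0, 0.005, -0.005, 0.6, 8.5]]
  ]
}}

```text
clock: 12.53
eef_pos: [511.1, -24.4, 238.2]
tool_rot: [-3.137, 0.006, 1.137]
force: [1.4, 0.7, -0.3]
width: 84.6
```

```bash
python3 goto.py 523.9 -82.3 240 0.1714
```

```text
12.5333 [ 0.14  0.43 -0.21  1.88  0.12  0.85 -0.57] [511.1 -24.4 238.2] [-3.137  0.006  1.137] [ 1.4  0.7 -0.3] 84.56860369517665
shift cm [-4.72  3.59 -0.16] turn [-0.001  0.007  0.966]
```

Request:
{"fn": "carry_out", "kwargs": {
  "series": [
    [[-1.5, 1.2, 0, 0, 0.001, 0.12, 8.5], [-3, 2.4, 0, 0, 0.002, 0.24, 8.5], [-4.7, 3.6, 0, 0, 0.003, 0.36, 8.5], [-4.7, 3.6, 0, 0, 0.004, 0.48, 8.5], [-4.7, 3.6, 0, 0, 0.005, 0.6, 8.5]]
  ]
}}

```text
clock: 12.95
eef_pos: [524.3, -83.6, 238.0]
tool_rot: [-3.141, 0.003, 0.532]
force: [-0.6, 0.1, -0.9]
width: 84.7
```

Request:
{"fn": "carry_out", "kwargs": {
  "series": [
    [[0, 0, 0, 0, 0, 0.12, 8.5], [0, 0, 0, 0, 0, 0.24, 8.5], [0, 0, 0, 0, 0, 0.36, 8.5], [0, 0, 0, 0, 0, 0.36, 8.5], [0, 0, 0, 0, 0, 0.36, 8.5]]
  ]
}}

```text
clock: 13.37
eef_pos: [524.5, -81.6, 238.5]
tool_rot: [3.141, 0.003, 0.184]
force: [0.7, 0.4, 0.1]
width: 84.9
```

```bash
python3 goto.py 523.9 -82.3 170 0.1714; cat > mv.py <<'E'
from h import *
import sys
s,d=grab(sys.argv[1]+".npz");cv2.imwrite("pics/"+sys.argv[1]+".png",d["img"])
P=fcloud(d["W"],d["mtx"],d["z_map"]);Z=P[...,2];hsv=cv2.cvtColor(d["img"],cv2.COLOR_BGR2HSV)
a=.1714;u=P[...,:2]@[np.cos(a),np.sin(a)];v=P[...,:2]@[-np.sin(a),np.cos(a)]
t=s["eef_pos"];print("tcp u,v,z",t[:2]@[np.cos(a),np.sin(a)],t[:2]@[-np.sin(a),np.cos(a)],t[2],"w",s["width"])
near=abs(u-502)<40
H,S,V=hsv[...,0],hsv[...,1],hsv[...,2]
for n,m in dict(pad=(H>20)&(H<35)&(S>120)&near&(Z>60)&(Z<73),jaw=(H>60)&(H<90)&(S>80)&(Z>67)&(Z<76)&(v<60)&(v>-75)&near,
  trig=(H>3)&(H<18)&(S>150)&(Z>120)&(Z<134)&near,post=(V<60)&(Z>122)&(Z<133)&(v<-130)&(v>-165)&near,
  cap=(Z>100)&(Z<112)&(v>0)&(v<90)&near).items():
    if m.sum()>8: 
        r=cv2.minAreaRect(P[m][:,:2].astype(np.float32))
        print(n,m.sum(),"v",np.percentile(v[m],[2,50,98]).round(1),"u",np.percentile(u[m],[2,50,98]).round(1),"z",np.median(Z[m]).round(1),"ang",round(r[2],1))
    else: print(n,m.sum())
E
python3 mv.py w8
```

```text
13.3667 [ 0.06  0.45  0.05  1.84 -0.03  0.86 -1.26] [524.5 -81.6 238.5] [3.141e+00 3.000e-03 1.840e-01] [0.7 0.4 0.1] 84.86823698045497
shift cm [-0.05  0.06  6.85] turn [0.    0.003 0.013]
tcp u,v,z 502.8776827822944 -169.81281537802087 238.4780346505352 w 84.86823698045497
pad 293 v [-38.2 -35.9 -31.6] u [479.6 504.2 526.3] z 68.0 ang 9.9
jaw 738 v [-69.5 -62.3 -53.6] u [476.1 504.9 531.4] z 72.2 ang 10.0
trig 373 v [-199.9 -193.3 -187.5] u [492.1 504.4 514.8] z 127.1 ang 10.5
post 473 v [-158.8 -151.1 -143.5] u [491.2 503.7 515.1] z 127.1 ang 8.6
cap 1503 v [16.6 38.3 77.6] u [479.9 512.4 530.3] z 105.5 ang 9.8
```

View pics/w8.png

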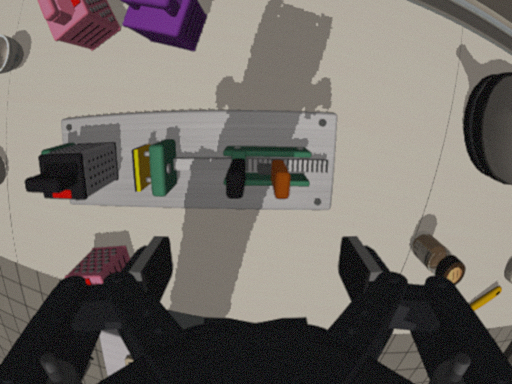

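```bash
python3 goto.py 525.6 -83.5 150 0.1714
```

```text
13.4167 [ 0.07  0.45  0.05  1.84 -0.03  0.86 -1.26] [524.6 -81.5 238.7] [-3.142e+00  3.000e-03  1.840e-01] [-0.  -0.5 -0.2] 84.45733668216413
shift cm [0.09 0.21 8.87] turn [0.    0.003 0.013]
```

Request:
{"fn": "carry_out", "kwargs": {
  "series": [
    [[0.05, 0.15, 3, 0, 0.003, 0.013, 8.5], [0.05, 0.2, 6, 0, 0.003, 0.013, 8.5], [0.05, 0.2, 8.5, 0, 0.003, 0.013, 8.5], [0.05, 0.2, 9, 0, 0.003, 0.013, 8.5], [0.05, 0.2, 9, 0, 0.003, 0.013, 8.5]]
  ]
}}

```text
clock: 13.83
eef_pos: [524.4, -83.5, 147.8]
tool_rot: [-3.14, 0.002, 0.169]
force: [0.1, -0.0, 0.6]
width: 85.1
```

```bash
python3 mv.py w9; python3 goto.py 525.6 -83.5 80 0.1714
```

```text
tcp u,v,z 502.45342742445246 -171.69485577224702 147.8031531726623 w 85.08315475728139
pad 543 v [-38.1 -36.5 -31.6] u [479.8 503.9 526.8] z 67.8 ang 20.9
jaw 1250 v [-69.4 -62.8 -53.8] u [476.  505.1 531.3] z 72.2 ang 10.2
trig 846 v [-199.4 -192.9 -186.6] u [492.3 505.2 515. ] z 127.1 ang 9.9
post 961 v [-158.6 -151.4 -144. ] u [491.9 504.6 514.9] z 127.2 ang 8.6
cap 1524 v [16.6 27.9 56. ] u [479.5 509.1 530.2] z 105.4 ang 9.1
13.8833 [ 0.08  0.57  0.04  1.93 -0.04  0.64 -1.26] [525.6 -83.7 149.3] [-3.141e+00 -1.000e-03  1.690e-01] [0.  0.2 0.9] 84.99594077763965
shift cm [-0.01 -0.02  6.93] turn [-0.    -0.001 -0.002]
```

View pics/w9.png

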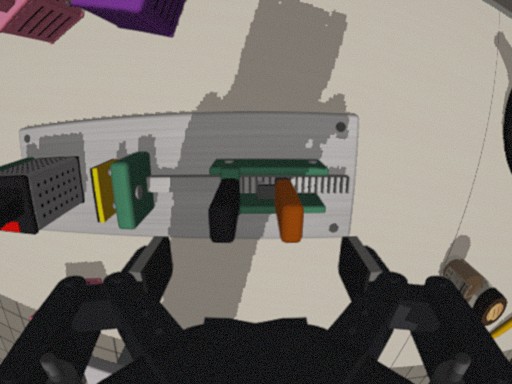

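Request:
{"fn": "carry_out", "kwargs": {
  "series": [
    [[0, 0, 2.5, 0, 0, 0, 8.5], [0, 0, 5, 0, 0, 0, 8.5], [0, 0, 6.5, 0, 0, 0, 8.5], [0, 0, 6.9, 0, 0, 0, 8.5], [0, 0, 6.9, 0, 0, 0, 8.5]]
  ]
}}

```text
clock: 14.3
eef_pos: [526.4, -83.8, 80.9]
tool_rot: [3.141, -0.002, 0.168]
force: [-0.0, 0.7, 0.8]
width: 85.0
```

Request:
{"fn": "carry_out", "kwargs": {
  "series": [
    [[0, 0, 0, 0, 0, 0, 7.5], [0, 0, 0, 0, 0, 0, 6.5], [0, 0, 0, 0, 0, 0, 6], [0, 0, 0, 0, 0, 0, 6], [0, 0, 0, 0, 0, 0, 6]]
  ]
}}

```text
clock: 14.72
eef_pos: [526.3, -83.7, 81.1]
tool_rot: [3.141, -0.003, 0.168]
force: [-0.0, -0.7, 0.4]
width: 59.9
```

```bash
python3 mv.py w10; python3 goto.py 525.6 -83.5 80 0.1714
```

```text
tcp u,v,z 504.3329572718701 -172.2384569966231 81.07480453092182 w 59.926922577324014
pad 888 v [-38.3 -36.7 -31.4] u [479.9 504.5 527. ] z 67.3 ang 27.3
jaw 1931 v [-69.6 -63.5 -53.8] u [476.5 506.1 531.4] z 72.2 ang 5.3
trig 1807 v [-200.  -192.8 -186.7] u [492.6 506.2 515.1] z 126.9 ang 10.5
post 2298 v [-158.5 -150.4 -134.1] u [492.5 507.3 516.6] z 127.0 ang 6.1
cap 0
14.7667 [ 0.08  0.69  0.03  1.97 -0.05  0.48 -1.25] [526.2 -83.7  80.9] [ 3.141e+00 -3.000e-03  1.680e-01] [ 0.3 -0.4 -0.6] 60.1184851153337
shift cm [-0.05 -0.03  0.09] turn [ 0.    -0.003 -0.004]
```

View pics/w10.png

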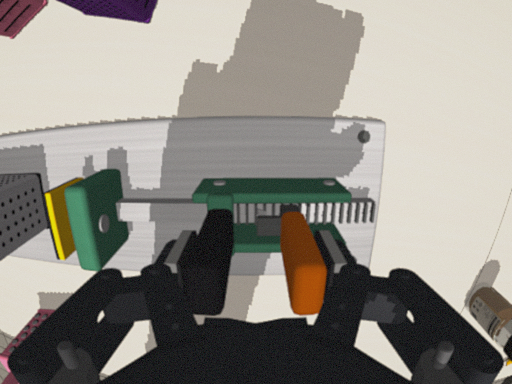

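Request:
{"fn": "carry_out", "kwargs": {
  "series": [
    [[0, -0.15, 0, 0, 0, 0, 5.5], [0, -0.4, 0, 0, 0, 0, 5.0], [0, -0.65, 0, 0, 0, 0, 4.5], [0, -0.9, 0, 0, 0, 0, 4.0], [0, -1.15, 0, 0, 0, 0, 3.5]]
  ]
}}

```text
clock: 15.18
eef_pos: [524.7, -72.2, 82.4]
tool_rot: [3.141, -0.004, 0.168]
force: [-2.6, -4.3, 16.2]
width: 35.5
```

Request:
{"fn": "carry_out", "kwargs": {
  "series": [
    [[0, -0.1, 0, 0, 0, 0, 3.3], [0, -0.1, 0, 0, 0, 0, 3.3], [0, -0.1, 0, 0, 0, 0, 3.3]]
  ]
}}

```text
clock: 15.43
eef_pos: [524.5, -71.3, 82.4]
tool_rot: [3.141, -0.004, 0.168]
force: [-3.7, 0.4, 18.2]
width: 32.9
```

```bash
python3 mv.py w11; python3 goto.py 525.6 -83.5 80 0.1714
```

```text
tcp u,v,z 504.69321995848577 -159.76175103216474 82.42801865843296 w 32.903583976571696
pad 862 v [-19.5 -18.  -12.8] u [479.9 504.6 527.1] z 67.3 ang 25.5
jaw 1843 v [-50.8 -44.9 -34.9] u [476.7 506.3 531.5] z 72.1 ang 9.9
trig 1759 v [-175.6 -168.8 -162.7] u [492.6 506.5 515.2] z 127.0 ang 24.4
post 2340 v [-157.9 -149.4 -131.9] u [492.6 507.9 517.3] z 127.2 ang 7.9
cap 1
15.4833 [ 0.06  0.68  0.04  1.98 -0.05  0.47 -1.27] [524.6 -71.3  82.4] [ 3.141 -0.004  0.168] [-3.7  0.8 17.8] 33.26483852299623
shift cm [-0.1   1.22  0.24] turn [ 0.001 -0.004 -0.003]
```

View pics/w11.png

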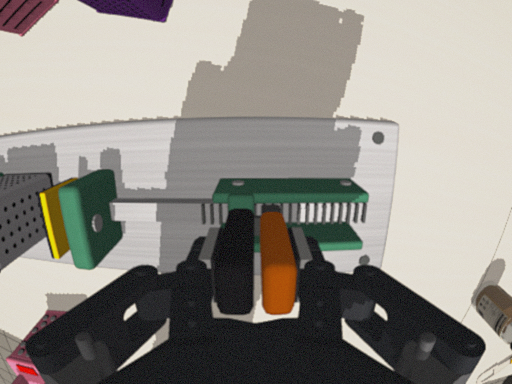

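Request:
{"fn": "carry_out", "kwargs": {
  "series": [
    [[0, 0.3, -0.1, 0, 0, 0, 4.0], [0, 0.65, -0.1, 0, 0, 0, 4.8], [0, 1.0, 0, 0, 0, 0, 5.5], [0, 1.3, 0, 0, 0, 0, 6.2], [0, 1.3, 0, 0, 0, 0, 6.2]]
  ]
}}

```text
clock: 15.9
eef_pos: [525.7, -84.9, 80.0]
tool_rot: [3.142, -0.001, 0.167]
force: [-0.4, 0.5, 0.1]
width: 62.3
```

Request:
{"fn": "carry_out", "kwargs": {
  "series": [
    [[0, 0, 0, 0, 0, 0, 6.2], [0, 0, 0, 0, 0, 0, 6.2]]
  ]
}}

```text
clock: 16.07
eef_pos: [525.7, -83.8, 80.1]
tool_rot: [-3.141, -0.001, 0.168]
force: [0.2, 0.2, 0.3]
width: 62.0
```

```bash
python3 mv.py w12; python3 goto.py 526.2 -83.7 81 0.1714
```

```text
tcp u,v,z 503.69431402001 -172.19168021128198 80.12552132217162 w 61.986201922672606
pad 845 v [-19.6 -18.  -12.8] u [479.8 504.9 527.1] z 67.1 ang 24.2
jaw 1736 v [-50.9 -45.1 -35. ] u [476.7 506.  531.4] z 72.1 ang 9.8
trig 1815 v [-199.5 -192.7 -186.7] u [492.6 506.4 515.1] z 127.0 ang 10.5
post 2316 v [-158.6 -150.5 -133.6] u [492.5 507.2 516.2] z 127.1 ang 4.8
cap 0
16.1167 [ 0.08  0.69  0.03  1.97 -0.05  0.48 -1.25] [525.7 -83.7  80.2] [-3.141e+00 -1.000e-03  1.680e-01] [ 0.3 -0.6 -0.6] 61.89871574415114
shift cm [ 0.05  0.01 -0.08] turn [-0.    -0.001 -0.003]
```

Request:
{"fn": "carry_out", "kwargs": {
  "series": [
    [[0, -0.2, -0.1, 0, 0, 0, 5.5], [0, -0.45, -0.2, 0, 0, 0, 5.0], [0, -0.7, -0.3, 0, 0, 0, 4.5], [0, -0.95, -0.4, 0, 0, 0, 4.0], [0, -1.2, -0.5, 0, 0, 0, 3.5]]
  ]
}}

```text
clock: 16.53
eef_pos: [523.7, -72.4, 85.1]
tool_rot: [3.141, -0.001, 0.168]
force: [2.6, -5.9, -14.0]
width: 35.4
```

Request:
{"fn": "carry_out", "kwargs": {
  "series": [
    [[0, -0.1, 0, 0, 0, 0, 3.3], [0, -0.1, 0, 0, 0, 0, 3.3], [0, -0.1, 0, 0, 0, 0, 3.3]]
  ]
}}

```text
clock: 16.78
eef_pos: [523.6, -71.4, 85.2]
tool_rot: [3.141, -0.001, 0.168]
force: [0.1, -1.5, -3.7]
width: 33.1
```

```bash
python3 mv.py w13; python3 goto.py 526.2 -83.7 81 0.1714
```

```text
tcp u,v,z 503.70860576923593 -159.6728017663923 85.21551260169893 w 33.13829687215932
pad 775 v [ 4.4  6.  11.3] u [479.8 504.6 527. ] z 67.0 ang 23.0
jaw 1573 v [-27.  -21.3 -11.2] u [476.7 505.8 531.5] z 72.1 ang 9.6
trig 1715 v [-175.6 -168.9 -162.7] u [492.5 506.4 515.2] z 127.0 ang 9.9
post 2345 v [-158.1 -149.2 -133. ] u [492.2 506.7 516.2] z 127.1 ang 7.7
cap 16 v [16.2 17.6 18.3] u [478.9 481.2 484.1] z 101.0 ang 85.0
16.8333 [ 0.06  0.67  0.04  1.98 -0.05  0.48 -1.27] [523.6 -71.4  85.2] [ 3.141e+00 -1.000e-03  1.680e-01] [-0.2 -1.8 -5. ] 32.95198111804422
shift cm [0.05 1.26 0.42] turn [ 0.    -0.001 -0.004]
```

View pics/w13.png

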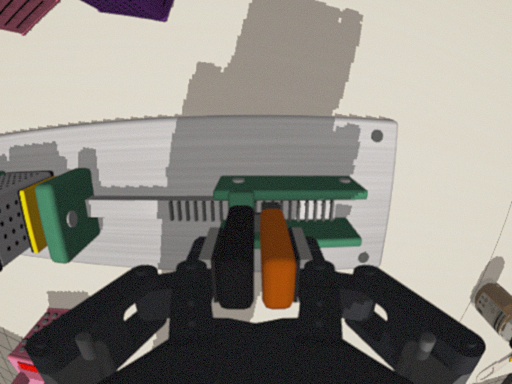

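Request:
{"fn": "carry_out", "kwargs": {
  "series": [
    [[0, 0.3, 0.1, 0, 0, 0, 4.0], [0, 0.65, 0.2, 0, 0, 0, 4.8], [0, 1.0, 0.3, 0, 0, 0, 5.5], [0, 1.3, 0.4, 0, 0, 0, 6.2], [0, 1.3, 0.4, 0, 0, 0, 6.2]]
  ]
}}

```text
clock: 17.25
eef_pos: [526.1, -84.7, 81.3]
tool_rot: [3.142, -0.002, 0.167]
force: [-0.2, -0.3, 0.1]
width: 62.0
```

Request:
{"fn": "carry_out", "kwargs": {
  "series": [
    [[0, 0, 0, 0, 0, 0, 6.2], [0, 0, 0, 0, 0, 0, 6.2]]
  ]
}}

```text
clock: 17.42
eef_pos: [526.0, -83.7, 81.4]
tool_rot: [-3.141, -0.002, 0.168]
force: [0.2, -0.5, -0.5]
width: 62.1
```

```bash
python3 mv.py w14; python3 goto.py 526.2 -83.7 81 0.1714;  python3 -c "
from h import *
d=get_image('scene');cv2.imwrite('pics/s14.png',cv2.resize(d['img'][130:250,150:310],None,fx=4.5,fy=4.5,interpolation=2))"
```

```text
tcp u,v,z 503.9799994827337 -172.152544465745 81.37920498859094 w 62.093152885819414
pad 756 v [ 4.2  6.  11.4] u [479.9 504.7 527.2] z 66.9 ang 14.8
jaw 1479 v [-27.1 -21.8 -11.1] u [476.8 505.8 531.3] z 72.1 ang 73.6
trig 1786 v [-199.6 -192.7 -186.7] u [492.4 506.3 515.1] z 126.9 ang 10.7
post 2251 v [-158.5 -150.4 -134.4] u [492.5 506.9 515.8] z 127.0 ang 6.4
cap 0
17.4667 [ 0.08  0.68  0.03  1.97 -0.05  0.48 -1.25] [526.  -83.6  81.4] [-3.141e+00 -2.000e-03  1.680e-01] [-0.4  0.1  0.3] 62.06353918444228
shift cm [0.02 0.01 0.04] turn [-0.    -0.002 -0.003]
```

View pics/s14.png

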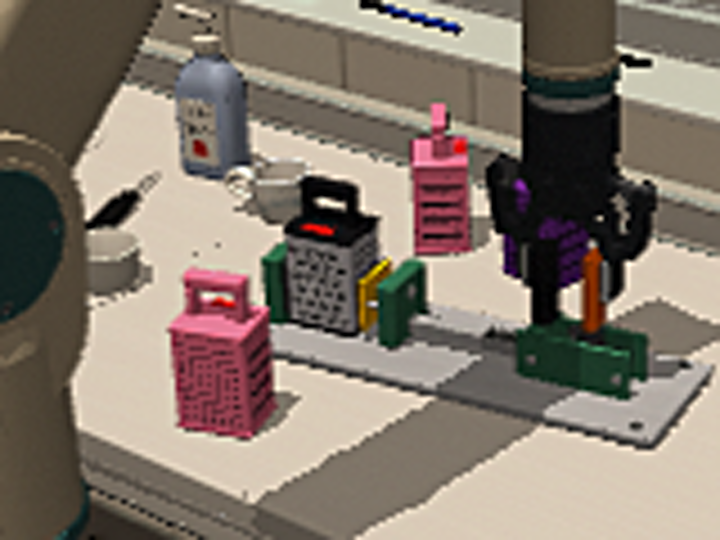

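Request:
{"fn": "carry_out", "kwargs": {
  "series": [
    [[0, -0.1, -0.1, 0, 0, 0, 5.7], [0, -0.25, -0.1, 0, 0, 0, 5.3], [0, -0.4, -0.2, 0, 0, 0, 5.0], [0, -0.55, -0.2, 0, 0, 0, 4.7], [0, -0.55, -0.2, 0, 0, 0, 4.7]]
  ]
}}

```text
clock: 17.93
eef_pos: [525.0, -78.3, 83.9]
tool_rot: [3.142, -0.002, 0.168]
force: [-1.4, 0.7, 6.2]
width: 47.8
```

```bash
python3 mv.py w15; python3 goto.py 526.2 -83.7 81 0.1714
```

```text
tcp u,v,z 503.90326213250455 -166.7317296160944 83.86036525028973 w 47.77608782322789
pad 627 v [ 8.9 11.  16.4] u [479.8 504.6 527.2] z 67.6 ang 15.5
jaw 1421 v [-17.2 -12.   -1.5] u [476.5 505.9 531.5] z 72.1 ang 8.7
trig 1736 v [-189.6 -182.6 -176.5] u [492.5 506.3 515.2] z 127.0 ang 9.6
post 2260 v [-158.4 -150.  -134.4] u [492.5 506.7 515.9] z 127.1 ang 8.4
cap 0
17.9833 [ 0.07  0.68  0.03  1.98 -0.05  0.48 -1.26] [525.  -78.3  83.9] [-3.142e+00 -2.000e-03  1.680e-01] [-0.6  0.4  6.2] 47.61547943952812
shift cm [0.03 0.55 0.29] turn [-0.    -0.002 -0.003]
```

View pics/w15.png

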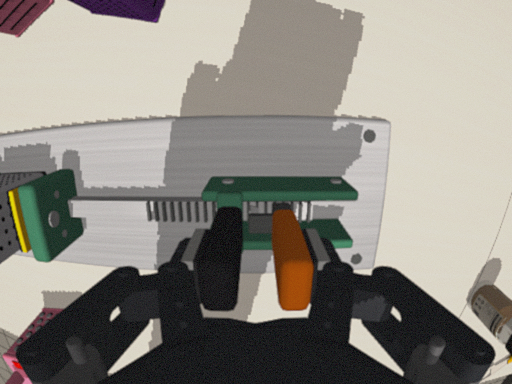

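Request:
{"fn": "carry_out", "kwargs": {
  "series": [
    [[0, -0.05, 0, 0, 0, 0, 4.6], [0, -0.12, 0, 0, 0, 0, 4.47], [0, -0.12, 0, 0, 0, 0, 4.47], [0, -0.12, 0, 0, 0, 0, 4.47]]
  ]
}}

```text
clock: 18.32
eef_pos: [524.8, -77.2, 84.2]
tool_rot: [-3.142, -0.002, 0.168]
force: [-1.5, 0.6, 10.4]
width: 45.2
```

```bash
python3 mv.py w16; python3 goto.py 526.2 -83.7 81 0.1714;  python3 -c "
from h import *
d=get_image('scene');cv2.imwrite('pics/s16.png',cv2.resize(d['img'][160:240,180:300],None,fx=6,fy=6,interpolation=2))"
```

```text
tcp u,v,z 503.8986493945764 -165.5911558098082 84.19807253397724 w 45.20762440104913
pad 517 v [ 9.1 11.4 16.3] u [479.7 504.4 526.9] z 67.9 ang 10.2
jaw 1409 v [-15.1  -9.7   1. ] u [476.6 505.6 531.5] z 72.0 ang 10.1
trig 1746 v [-187.4 -180.4 -174.2] u [492.4 506.3 515.1] z 127.0 ang 1.0
post 2284 v [-158.3 -149.8 -134.1] u [492.6 506.7 515.8] z 127.1 ang 4.3
cap 0
18.3667 [ 0.07  0.68  0.03  1.98 -0.05  0.48 -1.26] [524.8 -77.2  84.2] [-3.142e+00 -2.000e-03  1.680e-01] [-2.7  0.8  9.5] 44.79779368014957
shift cm [0.03 0.66 0.32] turn [-0.    -0.002 -0.003]
```

View pics/s16.png

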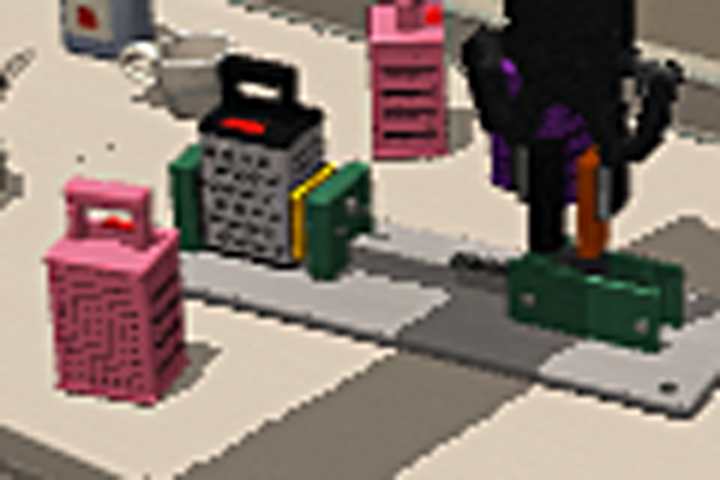

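View pics/w16.png

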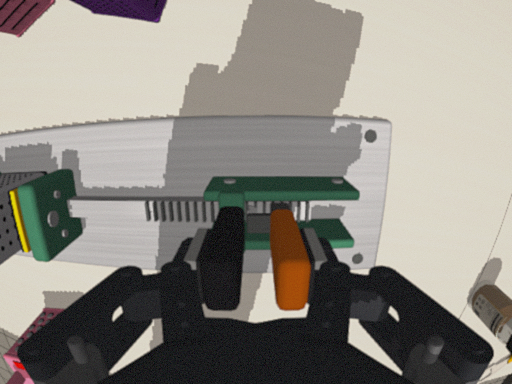

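Request:
{"fn": "carry_out", "kwargs": {
  "series": [
    [[0, 0, 0, 0, 0, 0, 4.47], [0, 0, 0, 0, 0, 0, 4.47], [0, 0, 0, 0, 0, 0, 4.47], [0, 0, 0, 0, 0, 0, 4.47], [0, 0, 0, 0, 0, 0, 4.47]]
  ]
}}

```text
clock: 18.83
eef_pos: [524.8, -77.2, 84.2]
tool_rot: [-3.142, -0.002, 0.168]
force: [-3.1, 1.4, 9.6]
width: 45.2
```

```bash
python3 mv.py w17; python3 - <<'E'
from h import *
a=.1714
for n in("top","scene"):
    d=get_image(n);P=cloud(d);Z=P[...,2];u=P[...,:2]@[np.cos(a),np.sin(a)];v=P[...,:2]@[-np.sin(a),np.cos(a)]
    c=(abs(u-502)<45)&(v>5)&(v<88)
    m=c&(Z>98)&(Z<112);print(n,m.sum(),np.percentile(v[m],[2,50,98]).round(1),np.percentile(u[m],[2,98]).round(1),np.median(Z[m]),cv2.minAreaRect(P[m][:,:2].astype(np.float32)))
    hsv=cv2.cvtColor(d["img"],cv2.COLOR_BGR2HSV);g=(hsv[...,0]>60)&(hsv[...,0]<90)&(hsv[...,1]>80)&(abs(u-502)<45)&(Z>68)&(v>70)&(v<130);print(" fixed",g.sum(),np.percentile(v[g],[2,98]))
    if n=="top":cv2.imwrite("pics/t17.png",cv2.resize(d["img"][160:230,180:310],None,fx=6,fy=6,interpolation=2))
E
```

```text
tcp u,v,z 503.9219801004358 -165.5865595724228 84.21181958352928 w 45.179678839305915
pad 516 v [ 9.1 11.2 16.5] u [479.8 504.8 527.2] z 67.9 ang 21.7
jaw 1406 v [-15.   -9.5   0.7] u [476.7 505.8 531.5] z 72.0 ang 10.0
trig 1745 v [-187.4 -180.4 -174.2] u [492.4 506.2 515.2] z 127.0 ang 13.0
post 2279 v [-158.4 -149.8 -134.1] u [492.5 506.6 515.9] z 127.1 ang 9.1
cap 0
top 175 [19.7 49.8 82.6] [478.3 529. ] 104.96265296840534 ((488.3595275878906, 136.21078491210938), (54.12930679321289, 64.93612670898438), 10.689900398254395)
 fixed 64 [81.44735635 99.6412792 ]
scene 120 [15.  42.9 75. ] [474.4 529.7] 104.46205468946783 ((488.15447998046875, 131.95184326171875), (59.76838684082031, 65.85896301269531), 5.021997451782227)
 fixed 16 [82.17550548 97.75995528]
```

View pics/t17.png

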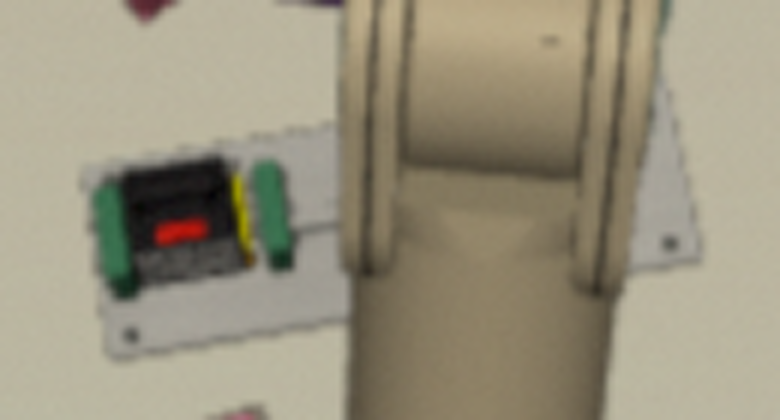

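```bash
python3 -c "
from cell import *
print(finish_job())"
```

```text
the job is handed in; nothing more can be done
None
```

The grater now stands with its coarse face to the holder's front and is gripped between the pad and the fixed jaw. I handed the job in with the trigger still squeezed, at about 19 s on the robot's clock.

**What I did:** I lifted the grater by its handle, turned it about 150° and set it flat and square on the plate. I let go, then worked the trigger against the post with two full squeezes and one part squeeze.

**Last checks:**
- **Pad:** it is pressed in about 7.1 mm. In the final step the jaw moved 2.3 mm and the pad did not move, which shows the grater rests on the fixed jaw.
- **Trigger:** the width between the fingers held steady at about 45.2 mm over the last 0.4 s.
- **Grater:** the overhead view shows no gap at the fixed jaw, and the red mark is at the front.
- **Force:** the highest reading between moves was about 18 N, during the first squeeze.

**Where checks disagreed:**
- **Angle:** the grater's angle should be about 9.8°. The wrist camera read 9.7° before the gripping; afterwards the overhead camera read 10.7° and the scene camera 5.0°. The scene camera saw only part of the cap, so I did not trust its figure.
- **Starting gap:** the space between the jaws measured about 114 mm, not the 120 mm stated for a fully open jaw. The jaw may have started partly closed, so I judged the grip from the gap between pad and jaw.

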